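Hold the vacuum pump's service key switch on

TASK

Lift the key with the flat bar-shaped head out of the key bin and push it down into the key switch on top of the white pump box, rocking it slightly if the pins stick, until its collar sits on the lock face. Then turn it clockwise a quarter turn to its stop and keep holding it there: the switch springs back when let go, so finish still gripping the turned key. Leave the other two keys and everything else on the bench where they are.

Things in the scene. Friction and masses are not known exactly. Their poses are not given: they have to be found in the camera images.
- bar_key: The key to use, 60 g, upright in any of the bin's 3 slots. Flat steel blade 30 mm long, 16 mm wide (key y), 4 mm thick (x), lowest 14 mm tapering to 9 x 2; collar 24 mm across at 30-33 mm; neck 10 mm across to 41 mm; black bar head at 41-67 mm, 38 mm long (y), 11 mm thick (x): grip it across x. Origin at the centre of the blade's lower end, z up. Same after a half turn about z.
- key_collar (a point): Centre of the underside of the bar key's collar, 30 mm above the key's origin; moves with the key, axes as the key's. It is level with the lock face when the key is fully home.
- key_bin: Grey bin, fixed, 100 mm (its x) by 190 mm (y), walls 50 mm high; the aluminium insert's top is 44 mm above the table. Three slots in a row along y, at -56, 0 and +56 mm, each 6 mm (x) by 18 mm (y), 36 mm deep, hold the upright keys, collars resting on the insert. Origin under its centre, on the table.
- pump_box: White box, fixed, 180 mm (its x) by 140 mm (its y), 90 mm high, with the key lock on its top 30 mm from the centre towards its -x side: dark collar 52 mm in diameter and 10 mm high round a steel lock cylinder. Origin under its centre, on the table.
- lock_slot (a point): Centre of the key slot in the lock cylinder's top face, on its axis, 100 mm above the table; axes turn with the cylinder, z up. Slot 17.2 mm long (y), 5.2 mm wide (x), 33 mm deep. Two sprung pins reach in from its ends, 9 and 17 mm below the face, each yielding sideways at 5 to 11 N: the key needs about 6 to 15 N of push.
- lock (a joint): Angle of the lock cylinder: 0 at rest, grows clockwise seen from above, stop at 1.5 rad (a quarter turn). A return spring drives it back with 0.02 N m at 0 and 0.11 N m at the stop. The blade has about 0.1 rad of play in the slot, so turn the key a little past 1.5 rad.
- round_key: wrong key, stands in the bin: head an upright round cylinder 28 mm in diameter; otherwise like the bar key but with a thin round shank; origin at the shank's lower end
- square_key: wrong key, stands in the bin: head a block 24 x 24 mm seen from above; thin round shank; origin at the shank's lower end
- seal_ring: loose aluminium ring, 40 mm across, 8 mm high, lying on the box top behind the lock; origin under its centre
- driver: screwdriver lying on the table left of the bin
- mains_plug: blue mains plug standing upright, 52 mm across, 110 mm high; origin under its centre
- screw_jar: jar, 60 mm across, 75 mm high
- spare_carton: cardboard carton 110 x 150 x 70 mm; origin under its centre
- spanner: steel spanner lying on the table
- gauge_head: vacuum gauge head, upright, 52 mm across, 85 mm high; origin under its centre
There are look-alikes about, which are no part of the job. What is shaped like the bar_key but green, orange or pink is not meant.

How it is judged:
On the way, in this order (a step that is already met when the one before it is completed fails the run):
1. the bar key is lifted clear of the bin (z of key_collar in the frame of key_bin above 0.11 m and contact force between the fingers and bar_key above 1 N), for 0.1 s.
2. the bar key is fully home in the lock, not yet turned (z of key_collar in the frame of lock_slot below 0.003 m and horizontal distance between key_collar and lock_slot below 0.004 m and angle between the y axis of bar_key and the y axis of lock_slot, either way round below 0.25 rad and angle between bar_key's own z axis and vertical below 0.12 rad and value of joint lock below 0.25 rad), for 0.1 s.
3. the lock is turned to its stop (z of key_collar in the frame of lock_slot below 0.003 m and horizontal distance between key_collar and lock_slot below 0.004 m and angle between the y axis of bar_key and the y axis of lock_slot, either way round below 0.25 rad and angle between bar_key's own z axis and vertical below 0.12 rad and value of joint lock above 1.3 rad), for 0.2 s.
At the end, for the whole second after the job is handed in: The bar key is home in the lock (collar within 3 mm of the face, within 4 mm of its axis, upright within 0.12 rad, blade within 0.25 rad of the slot), the lock stands beyond 1.3 rad of its 1.5 rad, and the fingers still grip the key, all through the last second (all of step 3 and contact force between the fingers and bar_key above 1 N); the arm keeps its last pose, push and grip.
It fails at once if one of the other two keys is moved more than 20 mm (distance of any of round_key, square_key from where it was at the start of the episode above 0.02 m).
It fails at once if another loose thing on the bench or box is moved more than 30 mm (distance of any of seal_ring, driver, mains_plug, screw_jar, spare_carton, spanner, gauge_head from where it was at the start of the episode above 0.03 m).
It also fails if it takes over 48 s, if anything falls off the work surface, if the arm or the gripper's body presses on something with over 40 N, if the wrist force passes 120 N, or if a joint passes its speed limit or range.

ROBOT

A 6-joint arm with a two-finger parallel gripper is mounted at the origin on the work surface. World frame = base frame: x ahead of the robot, y to its left, z up, the work surface at z = 0. Lengths are in m, angles in rad, forces in N, time in s.
With the tool pointing down it reaches from about 0.35 to 0.875 m from the base axis. Payload 4.2 kg.
Tool frame: the origin (TCP) lies between the finger pads; the fingertips stand 14 mm ahead of it and the grasp point (between the pads) lies 5 mm behind it; x points along the fingers, y is the direction in which the jaws open and shut, and the axes are right-handed (so a half turn about x gives the same grasp; the last joint's range is limited). The gripper opens to 85 mm and grips with 20 to 120 N. Pads are 22 mm wide; open, the fingers measure 114 mm over their backs; the gripper's body (76 mm by 85 mm) begins 54 mm behind the grasp point. The pads swing forward as they close: fully open they stand 13 mm farther back than shut.
Start: joints at [1.468, 0.385, 0.008, 0, -1.194, -0.259], TCP at [0.221, 0.585, 0.245] pointing down, gripper open.
Joint ranges: [-3.14, 3.14], [-1.21, 2.06], [-1.07, 1.41], [-3.16, 2.05], [-2.99, -0.16], [-3.1, 3.1]. Speed limits (rad/s): [2.79, 2.79, 3.14, 3.14, 3.14, 3.14].

INTERFACE

Orientations are given as a unit quaternion [w, x, y, z].
In Python, from cell import sensors, optics, workorder gives the robot as it stands.
- The arm moves only by the tool servo_tool, never from a script. Its argument "steps" is a list of rows, each an object with "slide": the shift along the tool's x, y, z in mm, a list of three; "twist": the turn, a rotation vector about the tool's x, y, z in degrees, a list of three; "hand": the closure, from 0 (fully open) to 1 (shut). A call has 1 to 12 rows; each row is the pose to reach, as a shift and turn from the pose commanded when the call began, along the tool's axes at that moment; what a row does not reach only later rows make up. A row lasts 1/12 s, in which the tool goes at most 41.7 mm and 7.16 degrees, less where a joint would pass 70% of its speed; a pose out of reach is approached as far as the arm can. A call with a gripper value outside its range is refused whole. The fingers move at their own pace and stop on an object; the grip force is fixed at half the most. Time passes only in rows, so rows that repeat a pose let the fingers close. It gives the time, the measured TCP pose, the force and the opening at its end, in the units of the state.
- sensors.sense(): the state, without advancing time (a new reading comes with each control period).
- optics.snapshot(name): name is "scene" or "top" or "wrist"; returns the picture (480x640x3 uint8, red, green, blue); there is no depth.
- optics.calibration(name): a dict with "mtx" (3x3 intrinsics, pixels), "k1" (the pictures are not rectified: a ray, as slopes to the right and down, at radius r is drawn at 1 + k1 r^2 times it, then the intrinsics apply), "world_from_camera" (4x4, takes a point from camera to world coordinates); the wrist camera has in their place "T_tool_cam" (4x4, takes a point from camera to tool coordinates, whose origin is the TCP and whose axes are the tool frame's). Camera axes: x right, y down, z forward; pixel columns grow to the right and rows downward; lengths in m; the calibration is good to about 2 mm. A picture is of the moment at which its call begins: read the wrist's pose just before it. calibration takes no time and is no camera call.
- workorder.job_done(): hands the job in, once; it reports no verdict.
The state is a dict: "time_s": time; "joints": joint angles; "qvel": joint speeds; "effort": joint torques, N m; "eef_pos": TCP position; "tcp_rot": TCP orientation; "force": force on the tool from outside, world axes, zero at the start; "moment": the same for the moment, N m; "gripper_width": opening from 0.0 (shut) to 1.0 (fully open).
Only numpy, scipy, OpenCV 4.12 (cv2) and the standard library are available. Lean on these libraries where they do the work, as an engineer would, in place of code of your own. Each camera call takes 0.05 s, during which the arm holds its last target.

## Working session

There is one attempt and no reset: what is moved stays moved. The work goes in short steps, Python scripts to look and compute and a tool call to move; the robot and the scene stay as the last step left them, time stands still between calls to the robot, and variables do not carry over. Pictures are saved under pics/ and viewed, and the job is handed in when it is done.

Besides the shell and the picture viewer there is one more tool, called after ">>>" by a JSON object that holds its "name" and its "arguments", one argument or row to a line. servo_tool: Moves the arm, as the interface text tells. Its arguments: {"type":"object","properties":{"steps":{"type":"array"}},"required":["steps"]}

```bash
mkdir -p pics; python3 - <<'E'
from cell import sensors, optics
import cv2
print(sensors.sense())
for n in ["scene","top","wrist"]:
    im=optics.snapshot(n); cv2.imwrite(f"pics/{n}0.png",im[:,:,::-1])
    print(n,optics.calibration(n))
E
```

```text
{'time_s': 0.0, 'joints': array([ 1.46757828e+00,  3.85591936e-01,  6.61373449e-03, -5.15878336e-04,
       -1.19396213e+00, -2.58589999e-01]), 'qvel': array([ 4.11046070e-04,  6.26247043e-04,  1.36562259e-03, -7.80844042e-04,
        6.45216931e-04,  1.13521551e-05]), 'effort': array([-8.12630915e-04, -3.92296958e+01,  1.88395303e+01,  4.18630019e+00,
       -4.67234437e-03,  1.23708446e-05]), 'eef_pos': array([0.22101574, 0.58403092, 0.24419294]), 'tcp_rot': array([ 0.12651912, -0.69544511,  0.1280569 ,  0.69566547]), 'force': array([-0.93723214,  0.34127609,  0.17385555]), 'moment': array([0.04954547, 0.03070579, 0.02996276]), 'gripper_width': 0.9988775666275639}
scene {'mtx': array([[540.89420975,   0.        , 318.35284138],
       [  0.        , 540.89420975, 237.15772915],
       [  0.        ,   0.        ,   1.        ]]), 'k1': 0.02547304865632821, 'world_from_camera': array([[-0.64305487,  0.61519335, -0.45608943,  1.17305207],
       [ 0.76565766,  0.50419894, -0.39943932,  0.51316618],
       [-0.01577261, -0.60606977, -0.79525509,  1.15796324],
       [ 0.        ,  0. 
[... 350 characters left out ...]
.01118397,  0.01732733],
       [ 0.01043186, -0.09173833, -0.9957285 ,  1.16098937],
       [ 0.        ,  0.        ,  0.        ,  1.        ]])}
wrist {'mtx': array([[347.75386079,   0.        , 322.34734086],
       [  0.        , 347.75386079, 241.72776908],
       [  0.        ,   0.        ,   1.        ]]), 'k1': -0.0639160628342719, 'T_tool_cam': array([[ 6.98218276e-04, -2.73354018e-01,  9.61913246e-01,
        -1.29295127e-01],
       [ 9.99999696e-01,  5.25160434e-04, -5.76625128e-04,
        -3.88728322e-04],
       [-3.47535982e-04,  9.61913356e-01,  2.73354302e-01,
        -6.87813462e-02],
       [ 0.00000000e+00,  0.00000000e+00,  0.00000000e+00,
         1.00000000e+00]])}
```

View pics/scene0.png

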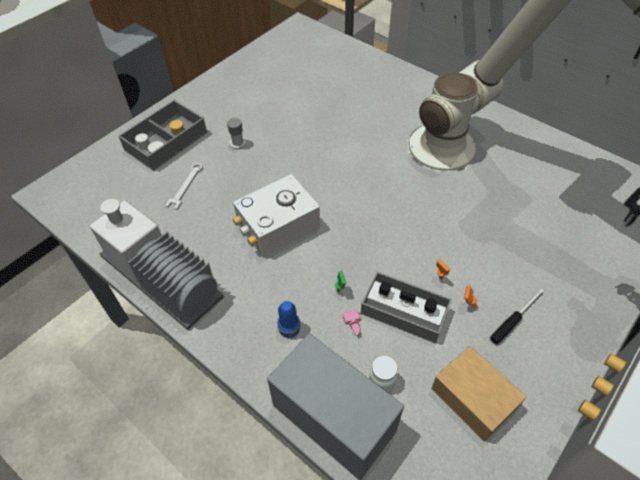

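View pics/top0.png

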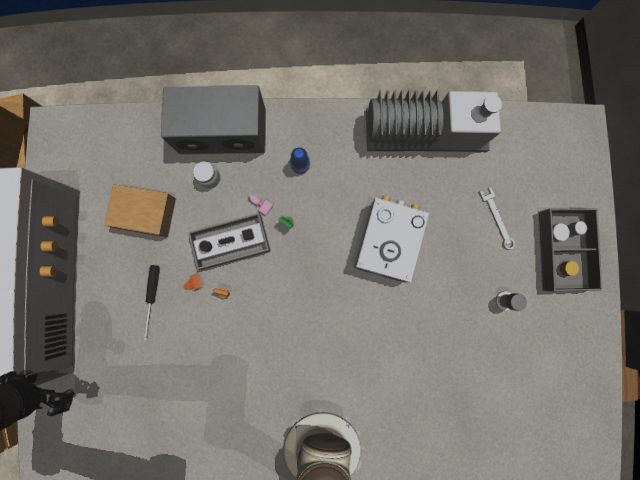

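View pics/wrist0.png

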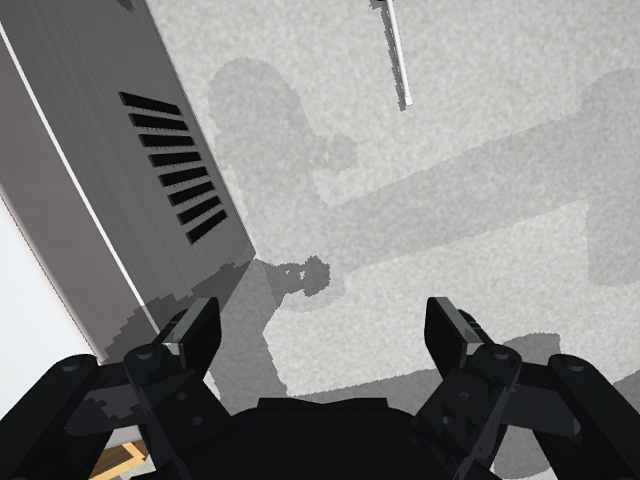

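In the top view the bin is at about (229,242), with black heads at (205,246), (227,240) and (248,234). The look-alikes are orange at (192,283) and (221,293), green at (286,222) and pink at (261,204). The middle head looks like the bar. The lock is at about (390,251). I'll check both in a close crop.

```bash
cat > h.py <<'E'
import numpy as np, cv2
from cell import sensors, optics
from scipy.spatial.transform import Rotation as R
def Rq(q): return R.from_quat([q[1],q[2],q[3],q[0]])
def ray(name,uv,st=None):
    c=optics.calibration(name); K=c['mtx']
    d=np.array([(uv[0]-K[0,2])/K[0,0],(uv[1]-K[1,2])/K[1,1]])
    s=d.copy()
    for _ in range(20): s=d/(1+c['k1']*(s@s))
    if name=='wrist':
        T=np.eye(4);T[:3,:3]=Rq(st['tcp_rot']).as_matrix();T[:3,3]=st['eef_pos'];T=T@c['T_tool_cam']
    else: T=c['world_from_camera']
    return T[:3,3],T[:3,:3]@np.array([s[0],s[1],1])
def onplane(name,uv,z,st=None):
    o,d=ray(name,uv,st); return o+d*(z-o[2])/d[2]
def proj(name,p,st=None):
    c=optics.calibration(name); K=c['mtx']
    if name=='wrist':
        T=np.eye(4);T[:3,:3]=Rq(st['tcp_rot']).as_matrix();T[:3,3]=st['eef_pos'];T=T@c['T_tool_cam']
    else: T=c['world_from_camera']
    q=np.linalg.inv(T)@np.r_[p,1]; s=q[:2]/q[2]; s=s*(1+c['k1']*(s@s))
    return s*K[0,0]+K[:2,2]
E
python3 - <<'E'
from h import *
t=cv2.imread('pics/top0.png');s=cv2.imread('pics/scene0.png')
a=cv2.resize(t[205:275,180:280],(500,350),interpolation=3)
b=cv2.resize(t[185:290,345:445],(286,300),interpolation=3)
c=cv2.resize(s[265:345,355:455],(375,300),interpolation=3)
o=np.zeros((600,800,3),np.uint8);o[:300,:375]=c;o[:300,400:686]=b;o[300:600,:500]=a[:300]
cv2.imwrite('pics/crop0.png',o)
for n,uv,z in [('round',(205,246),.11),('bar',(227,240),.11),('sq',(248,234),.11),('lock',(390,251),.1)]: print(n,onplane('top',uv,z))
E
```

```text
round [0.53163177 0.28337009 0.11      ]
bar [0.54589653 0.22945945 0.11      ]
sq [0.56016747 0.17818393 0.11      ]
lock [ 0.51659778 -0.1688365   0.1       ]
```

View pics/crop0.png

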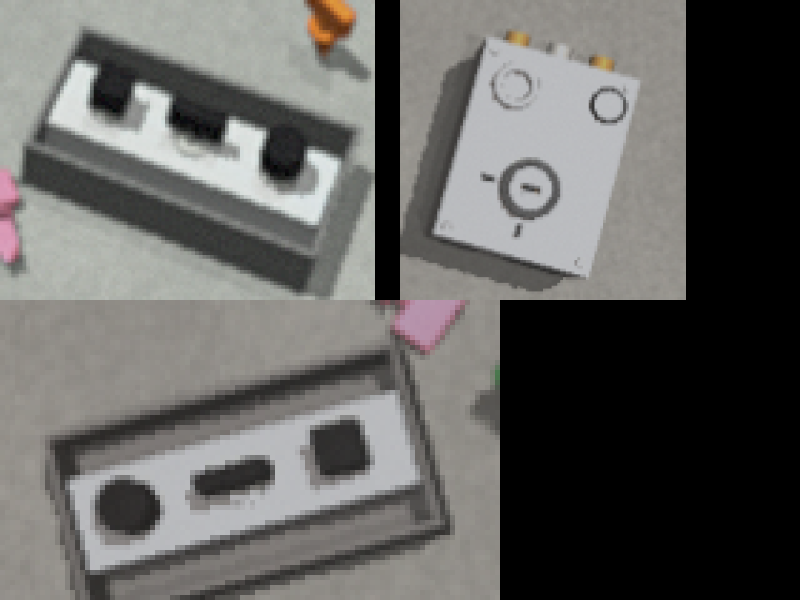

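```bash
cat >> h.py <<'E'
def down(yaw):
    # tool x down, tool y at world heading yaw
    x=np.array([0,0,-1.]);y=np.array([np.cos(yaw),np.sin(yaw),0]);return R.from_matrix(np.c_[x,y,np.cross(x,y)])
def move(p,yaw,st=None):
    st=st or sensors.sense(); A=Rq(st['tcp_rot'])
    rv=(A.inv()*down(yaw)).as_rotvec(degrees=True)
    return A.inv().apply(np.array(p)-st['eef_pos'])*1000, rv
def show(st=None):
    st=st or sensors.sense(); M=Rq(st['tcp_rot']).as_matrix()
    print('t',st['time_s'],'p',st['eef_pos'].round(4),'x',M[:,0].round(3),'yaw_y',np.degrees(np.arctan2(M[1,1],M[0,1])).round(2),'q6',st['joints'].round(2),'F',st['force'].round(1),'w',round(st['gripper_width'],3))
E
python3 - <<'E'
from h import *
show()
for y in (15,-165):print(move([.546,.229,.2],np.radians(y)))
E
```

```text
t 0.15 p [0.2211 0.5842 0.2445] x [-0.    -0.002 -1.   ] yaw_y -110.74 q6 [ 1.47  0.39  0.01 -0.   -1.19 -0.26] F [-0.3  0.6 -0.3] w 1.001
(array([  44.89977248,  217.02487163, -429.62517433]), array([-1.25737299e+02,  9.99334992e-02, -6.12528066e-02]))
(array([  44.89977248,  217.02487163, -429.62517433]), array([ 5.42626538e+01, -5.15869808e-02, -8.41637762e-02]))
```

>>> {"name": "servo_tool", "arguments": {
  "steps": [
    {"slide": [0, 18, -36], "twist": [4.5, 0, 0], "hand": 0},
    {"slide": [0, 36, -72], "twist": [9, 0, 0], "hand": 0},
    {"slide": [0, 54, -107], "twist": [13.5, 0, 0], "hand": 0},
    {"slide": [5, 72, -143], "twist": [18, 0, 0], "hand": 0},
    {"slide": [10, 90, -179], "twist": [22.5, 0, 0], "hand": 0},
    {"slide": [15, 108, -215], "twist": [27, 0, 0], "hand": 0},
    {"slide": [20, 126, -250], "twist": [31.5, 0, 0], "hand": 0},
    {"slide": [25, 145, -286], "twist": [36, 0, 0], "hand": 0},
    {"slide": [30, 163, -322], "twist": [40.5, 0, 0], "hand": 0},
    {"slide": [35, 181, -358], "twist": [45, 0, 0], "hand": 0},
    {"slide": [40, 199, -394], "twist": [49.5, 0, 0], "hand": 0},
    {"slide": [45, 217, -430], "twist": [54.3, 0, 0], "hand": 0}
  ]
}}

```text
time_s: 1.15
eef_pos: [0.5474, 0.2277, 0.1999]
tcp_rot: [0.432, -0.56, 0.432, 0.56]
force: [0.4, 0.4, 0.3]
gripper_width: 0.997
```

>>> {"name": "servo_tool", "arguments": {
  "steps": [
    {"slide": [0, 0, 0], "twist": [0, 0, 0], "hand": 0.3},
    {"slide": [0, 0, 0], "twist": [0, 0, 0], "hand": 0.5},
    {"slide": [0, 0, 0], "twist": [0, 0, 0], "hand": 0.5}
  ]
}}

```text
time_s: 1.4
eef_pos: [0.5464, 0.2291, 0.1999]
tcp_rot: [0.43, -0.561, 0.431, 0.561]
force: [-0.3, 0.2, 0.3]
gripper_width: 0.609
```

```bash
python3 - <<'E'
from h import *
st=sensors.sense();show(st)
im=optics.snapshot('wrist');cv2.imwrite('pics/w1.png',im[:,:,::-1])
import pickle;pickle.dump(st,open('w1.pkl','wb'))
print(proj('wrist',[.546,.229,.081],st))
E
```

```text
t 1.4 p [0.5464 0.2291 0.1999] x [-0.001 -0.    -1.   ] yaw_y -165.05 q6 [ 0.67  0.37 -0.14 -0.   -1.07 -0.41] F [-0.3  0.2  0.3] w 0.609
[322.63778668 239.0839114 ]
```

View pics/w1.png

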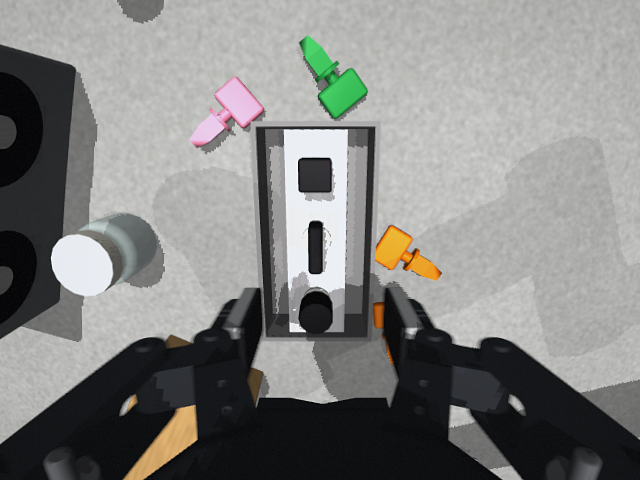

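The close view confirms the middle slot, at (316,247), holds the narrow black bar head. The square head is at (315,175) and the round one at (316,312). Next I measure the bar head's top face and the bin's yaw.

```bash
python3 - <<'E'
from h import *
import pickle
st=pickle.load(open('w1.pkl','rb'))
im=cv2.imread('pics/w1.png');g=cv2.cvtColor(im,cv2.COLOR_BGR2GRAY)
def blob(x0,x1,y0,y1,z,th=70):
    m=np.zeros_like(g);m[y0:y1,x0:x1]=(g[y0:y1,x0:x1]<th)*255
    cs,_=cv2.findContours(m,0,cv2.CHAIN_APPROX_NONE);c=max(cs,key=cv2.contourArea)
    P=np.array([onplane('wrist',q,z,st)[:2] for q in c[:,0].astype(float)],np.float32)
    r=cv2.minAreaRect(P*1000)
    print(cv2.boundingRect(c),r, cv2.boxPoints(r).round(1).tolist())
blob(296,336,205,290,.081)
blob(293,338,150,200,.081)
# insert edges
for row in (200,205,285):
    pass
m=(g>170).astype(np.uint8)
m2=np.zeros_like(m);m2[130:330,275:355]=m[130:330,275:355]
cs,_=cv2.findContours(m2,0,2);c=max(cs,key=cv2.contourArea)
P=np.array([onplane('wrist',q,.044,st)[:2] for q in c[:,0].astype(float)],np.float32)
print(cv2.minAreaRect(P*1000))
cv2.imwrite('pics/c1.png',cv2.resize(im[130:340,240:400],(457,600),interpolation=cv2.INTER_CUBIC))
E
```

```text
(308, 221, 15, 53) ((549.8218383789062, 236.8111572265625), (10.471278190612793, 40.51114273071289), 14.953423500061035) [[539.5, 255.0], [550.0, 215.89999389648438], [560.0999755859375, 218.60000610351562], [549.7000122070312, 257.70001220703125]]
(298, 158, 34, 34) ((563.7726440429688, 184.97305297851562), (23.38043212890625, 23.050148010253906), 14.933692932128906) [[549.5, 193.10000610351562], [555.4000244140625, 170.8000030517578], [578.0, 176.8000030517578], [572.0999755859375, 199.10000610351562]]
((551.4183349609375, 220.2821044921875), (56.33863067626953, 137.96444702148438), 14.924652099609375)
```

View pics/c1.png

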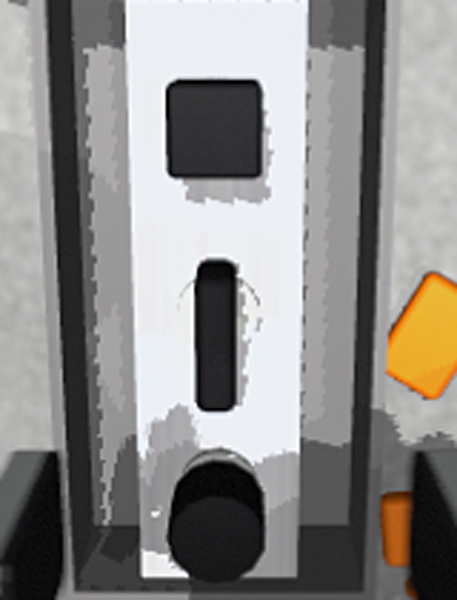

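```bash
python3 - <<'E'
from h import *
t=cv2.imread('pics/top0.png');g=cv2.cvtColor(t,cv2.COLOR_BGR2GRAY)
for n,(x0,x1,y0,y1) in dict(bar=(215,240,230,250),sq=(240,257,226,244)).items():
    w=np.clip(120.-g[y0:y1,x0:x1],0,None);w[w<40]=0
    yy,xx=np.mgrid[y0:y1,x0:x1];uv=((xx*w).sum()/w.sum(),(yy*w).sum()/w.sum())
    print(n,uv,onplane('top',uv,.08))
print(move([.5495,.2385,.067],np.radians(-165)))
E
```

```text
bar (np.float64(226.52836423719478), np.float64(240.38608408298145)) [0.54773517 0.23669393 0.08      ]
sq (np.float64(247.47408470926058), np.float64(234.38061737257718)) [0.5624276  0.18409091 0.08      ]
(array([133.27045828,  -5.53378807,   7.48362824]), array([ 0.02592386,  0.00407126, -0.01268595]))
```

>>> {"name": "servo_tool", "arguments": {
  "steps": [
    {"slide": [15, -5.5, 7.5], "twist": [0, 0, 0], "hand": 0.6},
    {"slide": [45, -5.5, 7.5], "twist": [0, 0, 0], "hand": 0.6},
    {"slide": [75, -5.5, 7.5], "twist": [0, 0, 0], "hand": 0.6},
    {"slide": [90, -5.5, 7.5], "twist": [0, 0, 0], "hand": 0.6},
    {"slide": [90, -5.5, 7.5], "twist": [0, 0, 0], "hand": 0.6}
  ]
}}

```text
time_s: 1.87
eef_pos: [0.5467, 0.2382, 0.1066]
tcp_rot: [0.427, -0.56, 0.433, 0.562]
force: [-0.4, 0.2, 0.7]
gripper_width: 0.399
```

```bash
python3 - <<'E'
from h import *
st=sensors.sense();show(st)
im=optics.snapshot('wrist');cv2.imwrite('pics/w2.png',im[:,:,::-1])
import pickle;pickle.dump(st,open('w2.pkl','wb'))
print(proj('wrist',[.5495,.2385,.081],st),move([.5495,.2385,.067],np.radians(-165)))
E
```

```text
t 1.8667 p [0.5467 0.2382 0.1066] x [-0.007 -0.004 -1.   ] yaw_y -164.9 q6 [ 0.68  0.47 -0.24 -0.   -0.87 -0.42] F [-0.4  0.2  0.7] w 0.399
[315.94915367 289.98404655] (array([42.00972227, -1.18625513, -0.55993578]), array([ 0.13036308, -0.085914  , -0.19566532]))
```

View pics/w2.png

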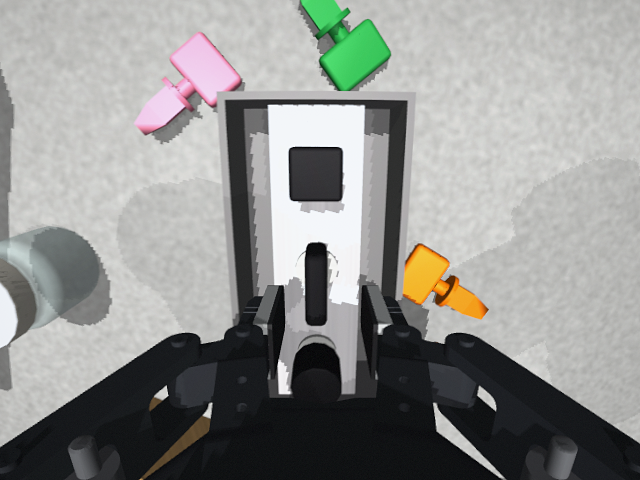

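```bash
python3 - <<'E'
from h import *
import pickle
st=pickle.load(open('w2.pkl','rb'))
im=cv2.imread('pics/w2.png')
cv2.imwrite('pics/c2.png',cv2.resize(im[230:400,260:380],None,fx=3.5,fy=3.5,interpolation=cv2.INTER_CUBIC))
for uv in [(315.5,243),(315.5,325),(315.5,172)]: print(uv,onplane('wrist',uv,.081,st))
print(proj('wrist',st['eef_pos']+[0,0,-.0],st))
E
```

```text
(315.5, 243) [0.5557369  0.21574901 0.081     ]
(315.5, 325) [0.54487238 0.25687917 0.081     ]
(315.5, 172) [0.56404166 0.18437748 0.081     ]
[321.97467623 315.93332029]
```

View pics/c2.png

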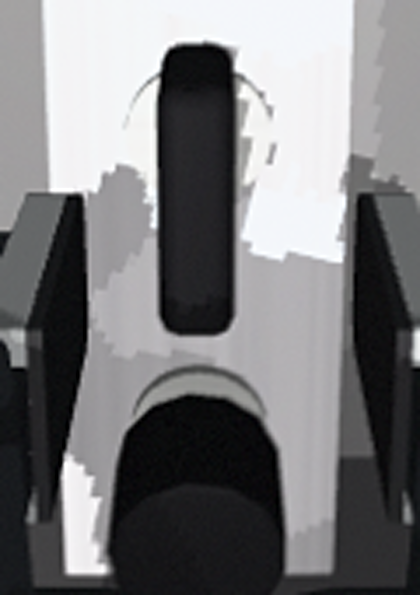

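>>> {"name": "servo_tool", "arguments": {
  "steps": [
    {"slide": [15, -1, 0], "twist": [0, 0, 0], "hand": 0.6},
    {"slide": [30, -1, 0], "twist": [0, 0, 0], "hand": 0.6},
    {"slide": [38, -1, 0], "twist": [0, 0, 0], "hand": 0.6},
    {"slide": [38, -1, 0], "twist": [0, 0, 0], "hand": 0.6},
    {"slide": [38, -1, 0], "twist": [0, 0, 0], "hand": 0.7}
  ]
}}

```text
time_s: 2.33
eef_pos: [0.5513, 0.2391, 0.0734]
tcp_rot: [-0.431, 0.561, -0.43, -0.561]
force: [0.2, -0.4, 0.7]
gripper_width: 0.303
```

```bash
python3 - <<'E'
from h import *
show()
print(move([.5498,.2385,.067],np.radians(-165)))
E
```

```text
t 2.3333 p [0.5513 0.2391 0.0734] x [ 0.001  0.001 -1.   ] yaw_y -164.96 q6 [ 0.68  0.51 -0.26  0.   -0.79 -0.42] F [ 0.2 -0.4  0.7] w 0.303
(array([ 6.43420047,  1.58698176, -0.18350151]), array([0.04241874, 0.01354829, 0.089015  ]))
```

>>> {"name": "servo_tool", "arguments": {
  "steps": [
    {"slide": [5, 1.5, 0], "twist": [0, 0, 0], "hand": 0.7},
    {"slide": [5.5, 1.5, 0], "twist": [0, 0, 0], "hand": 0.7},
    {"slide": [5.5, 1.5, 0], "twist": [0, 0, 0], "hand": 0.85},
    {"slide": [5.5, 1.5, 0], "twist": [0, 0, 0], "hand": 0.92},
    {"slide": [5.5, 1.5, 0], "twist": [0, 0, 0], "hand": 1},
    {"slide": [5.5, 1.5, 0], "twist": [0, 0, 0], "hand": 1},
    {"slide": [5.5, 1.5, 0], "twist": [0, 0, 0], "hand": 1},
    {"slide": [5.5, 1.5, 0], "twist": [0, 0, 0], "hand": 1}
  ]
}}

```text
time_s: 3.0
eef_pos: [0.5498, 0.2381, 0.0674]
tcp_rot: [-0.431, 0.561, -0.43, -0.561]
force: [-0.3, 0.1, 3.5]
gripper_width: 0.115
```

```bash
python3 - <<'E'
from h import *
show()
E
```

```text
t 3.0 p [0.5498 0.2381 0.0674] x [ 0.001  0.    -1.   ] yaw_y -165.02 q6 [ 0.68  0.52 -0.27  0.   -0.78 -0.42] F [-0.3  0.1  3.5] w 0.115
```

>>> {"name": "servo_tool", "arguments": {
  "steps": [
    {"slide": [-5, 0, 0], "twist": [0, 0, 0], "hand": 1},
    {"slide": [-15, 0, 0], "twist": [0, 0, 0], "hand": 1},
    {"slide": [-30, 0, 0], "twist": [0, 0, 0], "hand": 1},
    {"slide": [-50, 0, 0], "twist": [0, 0, 0], "hand": 1},
    {"slide": [-75, 0, 0], "twist": [0, 0, 0], "hand": 1},
    {"slide": [-100, 0, 0], "twist": [0, 0, 0], "hand": 1},
    {"slide": [-125, 0, 0], "twist": [0, 0, 0], "hand": 1},
    {"slide": [-150, 0, 0], "twist": [0, 0, 0], "hand": 1},
    {"slide": [-150, 0, 0], "twist": [0, 0, 0], "hand": 1},
    {"slide": [-150, 0, 0], "twist": [0, 0, 0], "hand": 1}
  ]
}}

```text
time_s: 3.83
eef_pos: [0.5498, 0.2382, 0.2191]
tcp_rot: [-0.432, 0.561, -0.429, -0.561]
force: [-0.7, 0.1, -0.7]
gripper_width: 0.115
```

```bash
python3 - <<'E'
from h import *
import pickle
st=sensors.sense();show(st)
im=optics.snapshot('wrist');cv2.imwrite('pics/w3.png',im[:,:,::-1])
pickle.dump(st,open('w3.pkl','wb'))
for z in (.012-.0,.014-.0): pass
M=Rq(st['tcp_rot']).as_matrix()
# key tip expected at TCP + (67.4-14)mm along x
print(proj('wrist',st['eef_pos']+M[:,0]*.0534,st),proj('wrist',st['eef_pos']+M[:,0]*.0234,st))
print(move([.5166,-.1688,.235],np.radians(-165)))
E
```

```text
t 3.8333 p [0.5498 0.2382 0.2191] x [ 0.003  0.003 -1.   ] yaw_y -165.04 q6 [ 0.68  0.36 -0.1  -0.   -1.11 -0.42] F [-0.7  0.1 -0.7] w 0.115
[322.09716101 270.344687  ] [322.03782143 292.51842495]
(array([ -18.05478028,  136.17563544, -384.41476052]), array([-0.05297941,  0.04355567,  0.0061872 ]))
```

View pics/w3.png

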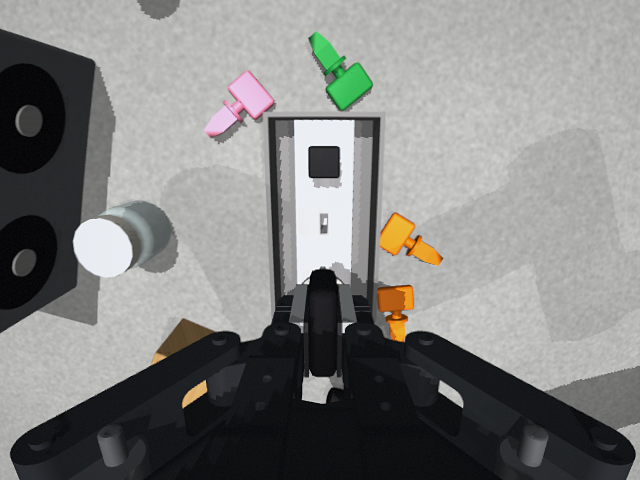

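>>> {"name": "servo_tool", "arguments": {
  "steps": [
    {"slide": [-15, 10, -25], "twist": [0, 0, 0], "hand": 1},
    {"slide": [-25, 20, -58], "twist": [3, 0, 0], "hand": 1},
    {"slide": [-35, 33, -94], "twist": [6, 0, 0], "hand": 1},
    {"slide": [-45, 46, -130], "twist": [9, 0, 0], "hand": 1},
    {"slide": [-56, 59, -167], "twist": [12, 0, 0], "hand": 1},
    {"slide": [-56, 72, -204], "twist": [15, 0, 0], "hand": 1},
    {"slide": [-56, 85, -241], "twist": [18, 0, 0], "hand": 1},
    {"slide": [-56, 98, -278], "twist": [21, 0, 0], "hand": 1},
    {"slide": [-56, 111, -315], "twist": [24, 0, 0], "hand": 1},
    {"slide": [-56, 124, -350], "twist": [27, 0, 0], "hand": 1},
    {"slide": [-56, 132, -372], "twist": [30, 0, 0], "hand": 1},
    {"slide": [-56, 136, -384], "twist": [30, 0, 0], "hand": 1}
  ]
}}

```text
time_s: 4.88
eef_pos: [0.5157, -0.1707, 0.2712]
tcp_rot: [0.561, -0.428, 0.563, 0.43]
force: [0.1, 0.8, 0.4]
gripper_width: 0.122
```

>>> {"name": "servo_tool", "arguments": {
  "steps": [
    {"slide": [0, 0, 0], "twist": [0, 0, 0], "hand": 1},
    {"slide": [0, 0, 0], "twist": [0, 0, 0], "hand": 1},
    {"slide": [0, 0, 0], "twist": [0, 0, 0], "hand": 1},
    {"slide": [0, 0, 0], "twist": [0, 0, 0], "hand": 1}
  ]
}}

```text
time_s: 5.22
eef_pos: [0.5174, -0.167, 0.2725]
tcp_rot: [0.561, -0.431, 0.561, 0.431]
force: [-0.1, 0.5, -0.9]
gripper_width: 0.117
```

```bash
python3 - <<'E'
from h import *
import pickle
st=sensors.sense();show(st)
im=optics.snapshot('wrist');cv2.imwrite('pics/w4.png',im[:,:,::-1])
pickle.dump(st,open('w4.pkl','wb'))
E
```

```text
t 5.2167 p [ 0.5174 -0.167   0.2725] x [-0.001  0.    -1.   ] yaw_y 165.09 q6 [-0.01  0.23 -0.15 -0.   -1.2  -0.25] F [-0.1  0.5 -0.9] w 0.117
```

View pics/w4.png

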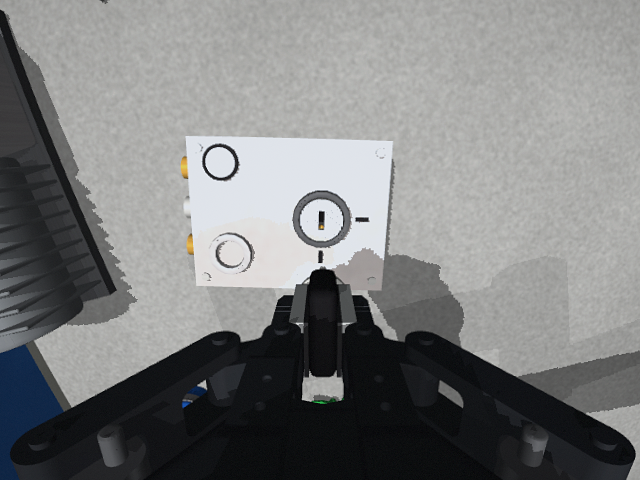

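The lock slot shows at about (321,220) directly ahead of the held key, in nearly the same geometry as the bin's empty slot in the previous picture (323,223). I'll measure both in the same way so the calibration bias cancels.

```bash
python3 - <<'E'
from h import *
import pickle
a=cv2.imread('pics/w3.png');b=cv2.imread('pics/w4.png')
A=cv2.resize(a[200:250,295:350],(440,400),interpolation=cv2.INTER_CUBIC)
B=cv2.resize(b[180:270,285:385],(356,320),interpolation=cv2.INTER_CUBIC)
o=np.zeros((400,800,3),np.uint8);o[:,:440]=A;o[:320,442:798]=B;cv2.imwrite('pics/c4.png',o)
def slot(img,st,z,x0,x1,y0,y1):
    g=cv2.cvtColor(img,cv2.COLOR_BGR2GRAY)
    m=np.zeros_like(g);m[y0:y1,x0:x1]=(g[y0:y1,x0:x1]<190)*255
    cs,_=cv2.findContours(m,0,cv2.CHAIN_APPROX_NONE);c=max(cs,key=cv2.contourArea)
    print(cv2.boundingRect(c),cv2.minAreaRect(c))
    P=np.array([onplane('wrist',q,z,st) for q in c[:,0].astype(float)])
    q=Rq(st['tcp_rot']).inv().apply(P-st['eef_pos'])*1000
    r=cv2.minAreaRect(q[:,1:].astype(np.float32));print('tool y,z mm',r, 'bbox',q[:,1:].min(0),q[:,1:].max(0))
s3=pickle.load(open('w3.pkl','rb'));s4=pickle.load(open('w4.pkl','rb'))
slot(a,s3,.044,312,334,205,240)
slot(b,s4,.1,312,330,205,234)
# lock collar dark ring & box edges
g=cv2.cvtColor(b,cv2.COLOR_BGR2GRAY)
m=np.zeros_like(g);m[185:252,285:355]=(g[185:252,285:355]<150)*255
cs,_=cv2.findContours(m,0,cv2.CHAIN_APPROX_NONE);c=max(cs,key=cv2.contourArea)
P=np.array([onplane('wrist',q,.1,s4) for q in c[:,0].astype(float)]);q=Rq(s4['tcp_rot']).inv().apply(P-s4['eef_pos'])*1000
print('ring',cv2.boundingRect(c),cv2.fitEllipse(q[:,1:].astype(np.float32)))
# box upper edge (yaw)
pts=[]
for x in range(200,385,5):
    col=g[120:160,x].astype(int);i=int(np.argmax(np.diff(col)));pts.append(onplane('wrist',(x,120+i+.5),.09,s4))
P=Rq(s4['tcp_rot']).inv().apply(np.array(pts)-s4['eef_pos'])*1000
f=np.polyfit(P[:,1],P[:,2],1);r=P[:,2]-np.polyval(f,P[:,1]);k=abs(r)<2;f=np.polyfit(P[k,1],P[k,2],1);print('edge ang deg',np.degrees(np.arctan(f[0])),k.sum())
E
```

```text
(320, 213, 8, 21) ((323.5, 223.0), (7.0, 20.0), 0.0)
tool y,z mm ((1.529973030090332, 0.4534339904785156), (18.374757766723633, 6.322516441345215), 89.93058013916016) bbox [-1.62015152 -8.73555549] [4.70123037 9.64462615]
(318, 211, 7, 19) ((321.0, 220.0), (18.0, 6.0), 90.0)
tool y,z mm ((-0.6861813068389893, -2.863637924194336), (5.346187114715576, 16.333786010742188), 0.17125655710697174) bbox [ -3.38367362 -11.02269143] [1.97076249 5.29522753]
ring (292, 190, 59, 58) ((-0.42696502804756165, -3.4765708446502686), (50.858848571777344, 51.2667121887207), 148.61843872070312)
edge ang deg -1.4959768293519558 15
```

View pics/c4.png

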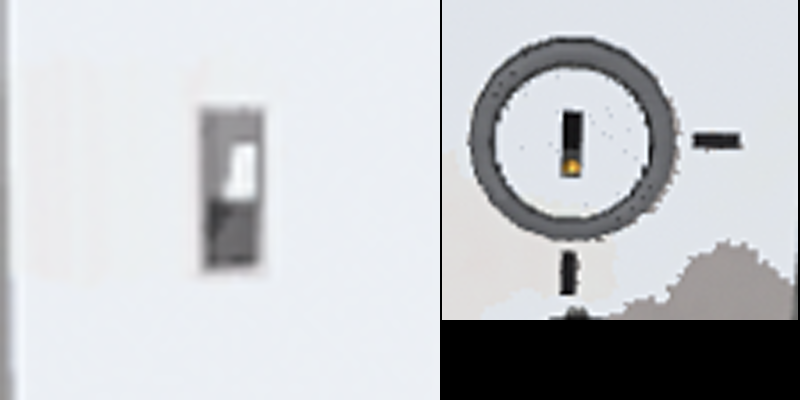

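>>> {"name": "servo_tool", "arguments": {
  "steps": [
    {"slide": [15, -1, -3], "twist": [0, 0, 0], "hand": 1},
    {"slide": [35, -1.2, -3.5], "twist": [0, 0, 0], "hand": 1},
    {"slide": [55, -1.4, -3.5], "twist": [0, 0, 0], "hand": 1},
    {"slide": [68, -1.4, -3.5], "twist": [0, 0, 0], "hand": 1},
    {"slide": [73, -1.4, -3.5], "twist": [0, 0, 0], "hand": 1},
    {"slide": [73, -1.4, -3.5], "twist": [0, 0, 0], "hand": 1},
    {"slide": [73, -1.4, -3.5], "twist": [0, 0, 0], "hand": 1},
    {"slide": [73, -1.4, -3.5], "twist": [0, 0, 0], "hand": 1},
    {"slide": [73, -1.4, -3.5], "twist": [0, 0, 0], "hand": 1}
  ]
}}

```text
time_s: 6.02
eef_pos: [0.5184, -0.1718, 0.201]
tcp_rot: [0.562, -0.431, 0.56, 0.43]
force: [0.4, -0.1, -0.6]
gripper_width: 0.116
```

```bash
python3 - <<'E'
from h import *
import pickle
st=sensors.sense();show(st)
im=optics.snapshot('wrist');cv2.imwrite('pics/w5.png',im[:,:,::-1])
s2=optics.snapshot('scene');t2=optics.snapshot('top')
cv2.imwrite('pics/s5.png',s2[:,:,::-1]);cv2.imwrite('pics/t5.png',t2[:,:,::-1])
pickle.dump(st,open('w5.pkl','wb'));show()
b=im[:,:,::-1]
o=np.zeros((600,800,3),np.uint8)
o[:400,:500]=cv2.resize(b[160:320,220:420],(500,400),interpolation=2)
o[:300,500:]=cv2.resize(s2[:,:,::-1][150:250,230:330],(300,300),interpolation=2)
o[300:,500:]=cv2.resize(t2[:,:,::-1][200:300,340:440],(300,300),interpolation=2)
cv2.imwrite('pics/c5.png',o)
for d in (.09,.1,.11):
    M=Rq(st['tcp_rot']).as_matrix();print(d,proj('wrist',st['eef_pos']+M[:,0]*d,st))
E
```

```text
t 6.0167 p [ 0.5184 -0.1718  0.201 ] x [ 0.002 -0.    -1.   ] yaw_y 165.0 q6 [-0.02  0.29 -0.25  0.   -1.03 -0.24] F [ 0.4 -0.1 -0.6] w 0.116
t 6.1667 p [ 0.518  -0.172   0.2005] x [ 0.001 -0.    -1.   ] yaw_y 164.97 q6 [-0.02  0.29 -0.26  0.   -1.03 -0.24] F [-0.7 -0.6  0.1] w 0.114
0.09 [321.6090841  251.01753783]
0.1 [321.63702588 246.66613775]
0.11 [321.66282288 242.65062307]
```

View pics/c5.png

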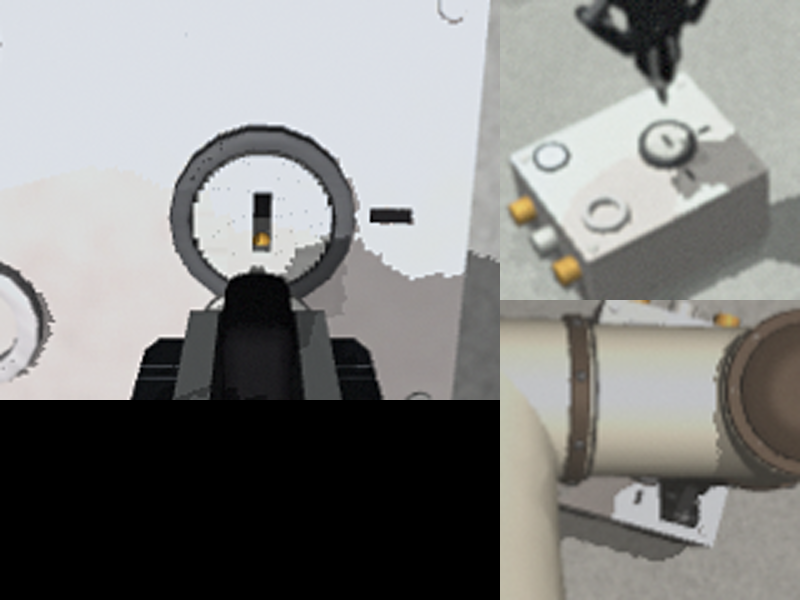

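```bash
python3 - <<'E'
from h import *
import pickle
b=cv2.imread('pics/w5.png');st=pickle.load(open('w5.pkl','rb'))
g=cv2.cvtColor(b,cv2.COLOR_BGR2GRAY)
def tool(c,z):
    P=np.array([onplane('wrist',q,z,st) for q in np.asarray(c,float).reshape(-1,2)]);return (Rq(st['tcp_rot']).inv().apply(P-st['eef_pos'])*1000)[:,1:].astype(np.float32)
for th in (150,190):
    m=np.zeros_like(g);m[228:264,316:334]=(g[228:264,316:334]<th)*255
    cs,_=cv2.findContours(m,0,cv2.CHAIN_APPROX_NONE);c=max(cs,key=cv2.contourArea)
    q=tool(c,.1);print(cv2.boundingRect(c),q.min(0),q.max(0),(q.min(0)+q.max(0))/2,cv2.minAreaRect(q))
# inner/outer ring edges along rows/cols through centre
q=tool([(288,248),(362,248),(325,210)],.1);print(q)
row=g[247,280:370];print(row.tolist())
# blade tip region
print(g[262:276,312:334])
# right edge of box
pts=[]
for y in range(165,250,4):
    r=g[y,395:430].astype(int);i=int(np.argmin(np.diff(r)));pts.append((395+i+.5,y))
q=tool(pts,.09);l=cv2.fitLine(q,cv2.DIST_HUBER,0,.01,.01).ravel();print('right edge ang from z',np.degrees(np.arctan(l[0]/l[1])))
E
```

```text
(321, 237, 8, 24) [-0.44960573 -6.6159673 ] [ 4.4271965 10.047944 ] [1.9887954 1.7159884] ((1.9935026168823242, 1.7160120010375977), (4.874130725860596, 16.667394638061523), 0.04155263304710388)
(321, 237, 8, 24) [-0.44960573 -6.6159673 ] [ 4.4451866 10.047944 ] [1.9977905 1.7159884] ((1.988635540008545, 1.7156825065612793), (16.659154891967773, 4.8947954177856445), 89.93702697753906)
[[-23.307816    1.3033293]
 [ 27.95414     1.2502272]
 [  2.261661  -25.397165 ]]
[219, 218, 218, 218, 217, 217, 216, 161, 73, 90, 93, 92, 92, 94, 86, 56, 44, 145, 230, 222, 221, 221, 221, 220, 221, 221, 222, 221, 221, 222, 221, 220, 220, 224, 223, 224, 223, 217, 224, 225, 225, 88, 53, 59, 61, 60, 56, 62, 135, 233, 220, 223, 218, 224, 223, 223, 223, 223, 223, 223, 223, 223, 223, 223, 223, 222, 223, 223, 223, 223, 224, 225, 168, 25, 78, 104, 104, 101, 101, 101, 90, 81, 170, 229, 223, 223, 227, 218, 12, 34]
[[217 211 219 218 219 218 219 219 219 223 223 223 223 223 225 224 221 219
  212 220 220 219]
 [219 219 219 219 218 218 219 218 219 220 220 220 220 221 220 221 219 219
  219 219 219 219]
 [219 219 218 2
[... 434 characters left out ...]
25 225 226 227]
 [223 227 221 144 144 107 107  63  26  28  30  29  29  35  77 114 110 131
  188 183 159 159]
 [224 142 102  47  46   0   0   1   5   7   8   5   3   5   1   0   3  34
   81  77  75 115]
 [102  44   0   4   5   8   7   9  11  10  10   7   6  10  10   3   2   5
    1   0  17  53]
 [  0   4   5   7  11   7   6  10   7   6  11   4   7   7  10   8   8   9
    8   4   0  24]
 [  7   9   5   8   9  11   9  13   5  10   8  13  11   8  10   6   6   7
    8   9   8  11]
 [  8   6   8   9   7   6   7  10   6   7   8   9   6  12   7  10  10  10
    9  10  11   3]
 [ 10  11  13   9  11   9   9   8  10   7  11   9   8   7   7  10   7   6
    8   7   6   8]]
right edge ang from z -1.0886476
```

```bash
python3 - <<'E'
from h import *
im=cv2.imread('pics/w5.png')
cv2.imwrite('pics/c5b.png',cv2.resize(im[225:300,285:365],(640,600),interpolation=cv2.INTER_NEAREST))
E
```

```text
(no output)
```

View pics/c5b.png

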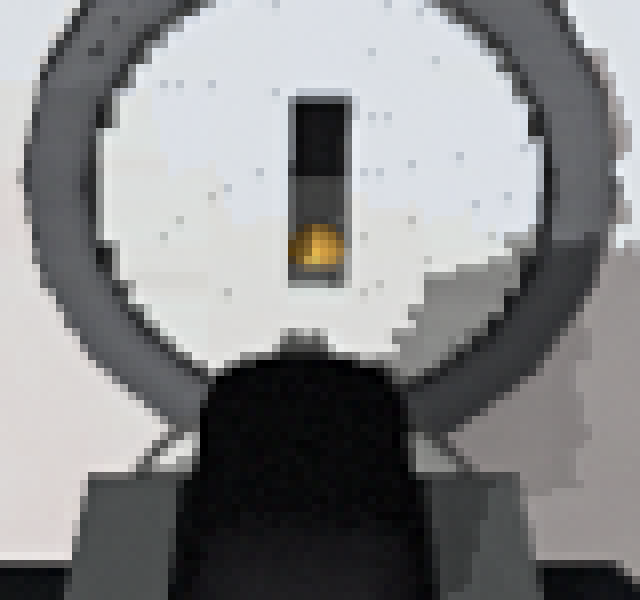

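>>> {"name": "servo_tool", "arguments": {
  "steps": [
    {"slide": [10, 1.3, 0.6], "twist": [0, 0, 0], "hand": 1},
    {"slide": [25, 1.3, 0.6], "twist": [0, 0, 0], "hand": 1},
    {"slide": [38, 1.3, 0.6], "twist": [0, 0, 0], "hand": 1},
    {"slide": [44, 1.3, 0.6], "twist": [0, 0, 0], "hand": 1},
    {"slide": [47, 1.3, 0.6], "twist": [0, 0, 0], "hand": 1},
    {"slide": [49, 1.3, 0.6], "twist": [0, 0, 0], "hand": 1},
    {"slide": [50, 1.3, 0.6], "twist": [0, 0, 0], "hand": 1},
    {"slide": [51, 1.3, 0.6], "twist": [0, 0, 0], "hand": 1},
    {"slide": [51, 1.3, 0.6], "twist": [0, 0, 0], "hand": 1},
    {"slide": [51, 1.3, 0.6], "twist": [0, 0, 0], "hand": 1}
  ]
}}

```text
time_s: 7.0
eef_pos: [0.5167, -0.171, 0.149]
tcp_rot: [0.561, -0.43, 0.561, 0.43]
force: [0.6, -0.1, -0.4]
gripper_width: 0.118
```

```bash
python3 - <<'E'
from h import *
import pickle
st=sensors.sense();show(st)
A=Rq(st['tcp_rot']).inv();print('F tool',A.apply(st['force']),'M tool',A.apply(st['moment']))
E
```

```text
t 7.0 p [ 0.5167 -0.171   0.149 ] x [ 0.001 -0.    -1.   ] yaw_y 164.97 q6 [-0.02  0.34 -0.33  0.   -0.9  -0.24] F [ 0.6 -0.1 -0.4] w 0.118
F tool [ 0.40943862 -0.62222994  0.06901206] M tool [0.00664006 0.00721453 0.01565052]
```

>>> {"name": "servo_tool", "arguments": {
  "steps": [
    {"slide": [1.5, 0, 0], "twist": [0, 0, 0], "hand": 1},
    {"slide": [3, 0, 0], "twist": [0, 0, 0], "hand": 1},
    {"slide": [4, 0, 0], "twist": [0, 0, 0], "hand": 1},
    {"slide": [4, 0, 0], "twist": [0, 0, 0], "hand": 1}
  ]
}}

```text
time_s: 7.33
eef_pos: [0.5166, -0.171, 0.1446]
tcp_rot: [0.561, -0.43, 0.561, 0.43]
force: [-0.0, -0.6, -0.4]
gripper_width: 0.121
```

```bash
python3 - <<'E'
from h import *
import pickle
st=sensors.sense();show(st)
A=Rq(st['tcp_rot']).inv();print('F tool',A.apply(st['force']),'M tool',A.apply(st['moment']))
im=optics.snapshot('wrist')[:,:,::-1];cv2.imwrite('pics/w6.png',im)
s=optics.snapshot('scene')[:,:,::-1]
o=np.zeros((600,800,3),np.uint8)
o[:400,:500]=cv2.resize(im[160:320,220:420],(500,400),interpolation=2)
o[:300,500:]=cv2.resize(s[165:225,255:315],(300,300),interpolation=2)
cv2.imwrite('pics/c6.png',o)
E
```

```text
t 7.3333 p [ 0.5166 -0.171   0.1446] x [-0.  0. -1.] yaw_y 164.97 q6 [-0.02  0.35 -0.33 -0.   -0.9  -0.24] F [-0.  -0.6 -0.4] w 0.121
F tool [ 0.43939432 -0.12854513 -0.6279613 ] M tool [ 0.01557743 -0.0240367  -0.01500905]
```

View pics/c6.png

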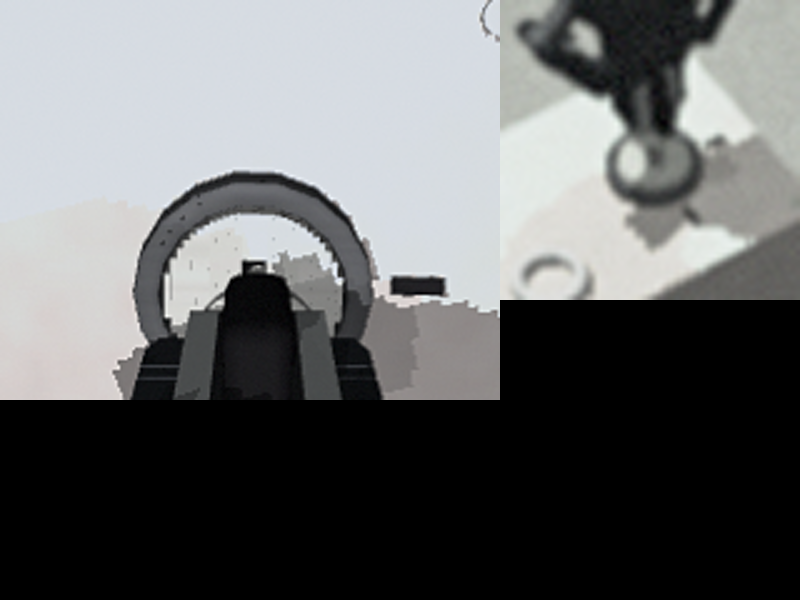

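The blade tip is in the slot with no side force. The slot shows at about (322,265) in the full picture, behind the head, centred to within about 0.5 mm. I'll push on while watching the force.

>>> {"name": "servo_tool", "arguments": {
  "steps": [
    {"slide": [2, -0.2, 0], "twist": [0, 0, 0], "hand": 1},
    {"slide": [4, -0.3, 0], "twist": [0, 0, 0], "hand": 1},
    {"slide": [6, -0.3, 0], "twist": [0, 0, 0], "hand": 1},
    {"slide": [6, -0.3, 0], "twist": [0, 0, 0], "hand": 1},
    {"slide": [6, -0.3, 0], "twist": [0, 0, 0], "hand": 1}
  ]
}}

```text
time_s: 7.85
eef_pos: [0.5168, -0.1712, 0.1386]
tcp_rot: [0.561, -0.43, 0.561, 0.43]
force: [0.3, -1.1, -1.2]
gripper_width: 0.115
```

```bash
cat >> h.py <<'E'
def ft():
    st=sensors.sense();show(st)
    A=Rq(st['tcp_rot']).inv();print('F tool',A.apply(st['force']).round(2),'M tool',A.apply(st['moment']).round(3))
E
python3 -c "from h import *;ft()"
```

```text
t 7.85 p [ 0.5168 -0.1712  0.1386] x [-0. -0. -1.] yaw_y 164.97 q6 [-0.02  0.35 -0.34  0.   -0.88 -0.24] F [ 0.3 -1.1 -1.2] w 0.115
F tool [ 1.16 -0.6  -0.93] M tool [ 0.033  0.316 -0.194]
```

>>> {"name": "servo_tool", "arguments": {
  "steps": [
    {"slide": [2, 0, 0], "twist": [0, 0, 0], "hand": 1},
    {"slide": [4, 0, 0], "twist": [0, 0, 0], "hand": 1},
    {"slide": [4, 0, 0], "twist": [0, 0, 0], "hand": 1},
    {"slide": [4, 0, 0], "twist": [0, 0, 0], "hand": 1}
  ]
}}

```text
time_s: 8.18
eef_pos: [0.5169, -0.1717, 0.1347]
tcp_rot: [0.561, -0.431, 0.561, 0.43]
force: [0.9, -5.1, -2.0]
gripper_width: 0.119
```

```bash
python3 -c "from h import *;ft()"
```

```text
t 8.1833 p [ 0.5169 -0.1717  0.1347] x [-0.    -0.001 -1.   ] yaw_y 164.97 q6 [-0.02  0.36 -0.34  0.   -0.87 -0.24] F [ 0.9 -5.1 -2. ] w 0.119
F tool [ 2.04 -2.16 -4.69] M tool [-0.062  1.594 -0.52 ]
```

>>> {"name": "servo_tool", "arguments": {
  "steps": [
    {"slide": [0, -0.3, -0.7], "twist": [0, 0, 0], "hand": 1},
    {"slide": [0, -0.5, -1.2], "twist": [0, 0, 0], "hand": 1},
    {"slide": [0, -0.5, -1.2], "twist": [0, 0, 0], "hand": 1}
  ]
}}

```text
time_s: 8.43
eef_pos: [0.5169, -0.172, 0.1346]
tcp_rot: [0.561, -0.43, 0.561, 0.431]
force: [-1.1, -1.0, 0.3]
gripper_width: 0.117
```

```bash
python3 -c "from h import *;ft()"
```

```text
t 8.4333 p [ 0.5169 -0.172   0.1346] x [-0.     0.001 -1.   ] yaw_y 164.95 q6 [-0.02  0.36 -0.34 -0.   -0.87 -0.24] F [-1.1 -1.   0.3] w 0.117
F tool [-0.29  0.84 -1.27] M tool [-0.017  0.351  0.076]
```

>>> {"name": "servo_tool", "arguments": {
  "steps": [
    {"slide": [1, 0.2, -0.4], "twist": [0, 0, 0], "hand": 1},
    {"slide": [3, 0.2, -0.4], "twist": [0, 0, 0], "hand": 1},
    {"slide": [5, 0.2, -0.4], "twist": [0, 0, 0], "hand": 1},
    {"slide": [5, 0.2, -0.4], "twist": [0, 0, 0], "hand": 1},
    {"slide": [5, 0.2, -0.4], "twist": [0, 0, 0], "hand": 1}
  ]
}}

```text
time_s: 8.85
eef_pos: [0.5176, -0.1723, 0.1311]
tcp_rot: [0.562, -0.431, 0.56, 0.43]
force: [-2.0, 1.0, 5.0]
gripper_width: 0.119
```

```bash
python3 -c "from h import *;ft()"
```

```text
t 8.85 p [ 0.5176 -0.1723  0.1311] x [ 0.002  0.    -1.   ] yaw_y 165.01 q6 [-0.02  0.36 -0.34 -0.   -0.86 -0.24] F [-2.  1.  5.] w 0.119
F tool [-4.97  2.13  0.42] M tool [ 0.04  -0.294  0.464]
```

>>> {"name": "servo_tool", "arguments": {
  "steps": [
    {"slide": [1.5, 0.4, 0], "twist": [0, 0, 0], "hand": 1},
    {"slide": [3, 0.4, 0], "twist": [0, 0, 0], "hand": 1},
    {"slide": [4, 0.4, 0], "twist": [0, 0, 0], "hand": 1},
    {"slide": [4, 0.4, 0], "twist": [0, 0, 0], "hand": 1}
  ]
}}

```text
time_s: 9.18
eef_pos: [0.5176, -0.1723, 0.1279]
tcp_rot: [0.562, -0.431, 0.56, 0.43]
force: [-1.0, 1.4, 6.9]
gripper_width: 0.113
```

```bash
python3 -c "from h import *;ft()"
```

```text
t 9.1833 p [ 0.5176 -0.1723  0.1279] x [ 0.004 -0.    -1.   ] yaw_y 165.02 q6 [-0.02  0.37 -0.35  0.   -0.85 -0.24] F [-1.   1.4  6.9] w 0.113
F tool [-6.86  1.25  1.08] M tool [ 0.062 -0.321  0.387]
```

>>> {"name": "servo_tool", "arguments": {
  "steps": [
    {"slide": [1.5, 0.2, 0.2], "twist": [0, 0, 0], "hand": 1},
    {"slide": [3, 0.2, 0.2], "twist": [0, 0, 0], "hand": 1},
    {"slide": [4, 0.2, 0.2], "twist": [0, 0, 0], "hand": 1},
    {"slide": [4, 0.2, 0.2], "twist": [0, 0, 0], "hand": 1}
  ]
}}

```text
time_s: 9.52
eef_pos: [0.5175, -0.1721, 0.1235]
tcp_rot: [0.562, -0.431, 0.56, 0.43]
force: [-1.0, 1.1, 7.2]
gripper_width: 0.114
```

```bash
python3 -c "from h import *;ft()"
```

```text
t 9.5167 p [ 0.5175 -0.1721  0.1235] x [ 0.004 -0.    -1.   ] yaw_y 165.01 q6 [-0.02  0.37 -0.35  0.   -0.84 -0.24] F [-1.   1.1  7.2] w 0.114
F tool [-7.15  1.21  0.83] M tool [ 0.059 -0.173  0.225]
```

>>> {"name": "servo_tool", "arguments": {
  "steps": [
    {"slide": [1, 0.2, 0.1], "twist": [0, 0, 0], "hand": 1},
    {"slide": [2, 0.2, 0.1], "twist": [0, 0, 0], "hand": 1},
    {"slide": [2, 0.2, 0.1], "twist": [0, 0, 0], "hand": 1},
    {"slide": [2, 0.2, 0.1], "twist": [0, 0, 0], "hand": 1}
  ]
}}

```text
time_s: 9.85
eef_pos: [0.5176, -0.1722, 0.1232]
tcp_rot: [0.562, -0.432, 0.56, 0.43]
force: [-4.0, 1.6, 15.6]
gripper_width: 0.116
```

```bash
python3 - <<'E'
from h import *
ft()
im=optics.snapshot('wrist')[:,:,::-1];cv2.imwrite('pics/w7.png',im)
s=optics.snapshot('scene')[:,:,::-1];cv2.imwrite('pics/s7.png',s)
o=np.zeros((600,800,3),np.uint8)
o[:400,:500]=cv2.resize(im[160:320,220:420],(500,400),interpolation=2)
o[:300,500:]=cv2.resize(s[165:225,255:315],(300,300),interpolation=2)
cv2.imwrite('pics/c7.png',o)
E
```

```text
t 9.85 p [ 0.5176 -0.1722  0.1232] x [ 0.004 -0.001 -1.   ] yaw_y 165.06 q6 [-0.02  0.37 -0.36  0.   -0.84 -0.24] F [-4.   1.6 15.6] w 0.116
F tool [-15.6    4.2    0.57] M tool [-0.007 -0.34   1.2  ]
```

View pics/c7.png

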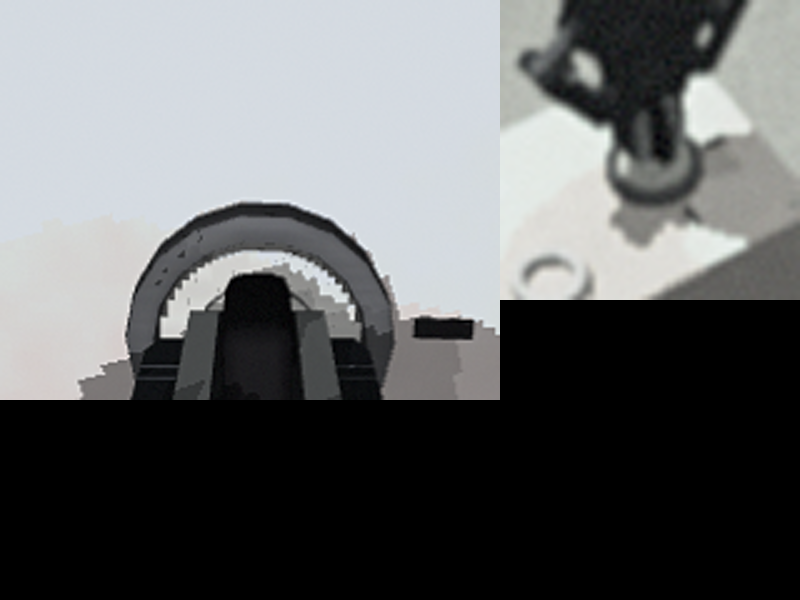

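>>> {"name": "servo_tool", "arguments": {
  "steps": [
    {"slide": [0, 0.6, 0], "twist": [0, 0, 0], "hand": 1},
    {"slide": [0, 0.6, 0], "twist": [5, 0, 0], "hand": 1},
    {"slide": [0, 0.6, 0], "twist": [10, 0, 0], "hand": 1},
    {"slide": [0, 0.6, 0], "twist": [15, 0, 0], "hand": 1},
    {"slide": [0, 0.6, 0], "twist": [20, 0, 0], "hand": 1},
    {"slide": [0, 0.6, 0], "twist": [25, 0, 0], "hand": 1},
    {"slide": [0, 0.6, 0], "twist": [30, 0, 0], "hand": 1},
    {"slide": [0, 0.6, 0], "twist": [30, 0, 0], "hand": 1}
  ]
}}

```text
time_s: 10.62
eef_pos: [0.517, -0.172, 0.1232]
tcp_rot: [0.655, -0.271, 0.652, 0.269]
force: [-3.9, 2.1, 15.7]
gripper_width: 0.114
```

```bash
python3 -c "from h import *;ft()"
```

```text
t 10.6167 p [ 0.517  -0.172   0.1232] x [ 0.004 -0.001 -1.   ] yaw_y 134.92 q6 [-0.02  0.37 -0.36  0.   -0.84 -0.76] F [-3.9  2.1 15.7] w 0.114
F tool [-15.73   4.14  -1.27] M tool [0.01  0.397 1.202]
```

>>> {"name": "servo_tool", "arguments": {
  "steps": [
    {"slide": [0, 0.5, 0], "twist": [5, 0, 0], "hand": 1},
    {"slide": [0, 0.8, -0.3], "twist": [10, 0, 0], "hand": 1},
    {"slide": [0, 0.8, -0.3], "twist": [15, 0, 0], "hand": 1},
    {"slide": [0, 0.8, -0.3], "twist": [20, 0, 0], "hand": 1},
    {"slide": [0, 0.8, -0.3], "twist": [25, 0, 0], "hand": 1},
    {"slide": [0, 0.8, -0.3], "twist": [30, 0, 0], "hand": 1},
    {"slide": [0, 0.8, -0.3], "twist": [35, 0, 0], "hand": 1},
    {"slide": [0, 0.8, -0.3], "twist": [35, 0, 0], "hand": 1}
  ]
}}

```text
time_s: 11.28
eef_pos: [0.5164, -0.1716, 0.1232]
tcp_rot: [0.706, -0.062, 0.703, 0.061]
force: [-2.9, 2.1, 15.3]
gripper_width: 0.121
```

```bash
python3 -c "from h import *;ft()"
```

```text
t 11.2833 p [ 0.5164 -0.1716  0.1232] x [ 0.005 -0.001 -1.   ] yaw_y 99.92 q6 [-0.02  0.37 -0.36  0.   -0.84 -1.38] F [-2.9  2.1 15.3] w 0.121
F tool [-15.36   2.57  -2.46] M tool [-0.038  0.889  0.888]
```

>>> {"name": "servo_tool", "arguments": {
  "steps": [
    {"slide": [0, 0.4, -0.4], "twist": [5, 0, 0], "hand": 1},
    {"slide": [0, 0.4, -0.4], "twist": [10, 0, 0], "hand": 1},
    {"slide": [0, 0.4, -0.4], "twist": [15, 0, 0], "hand": 1},
    {"slide": [0, 0.4, -0.4], "twist": [20, 0, 0], "hand": 1},
    {"slide": [0, 0.4, -0.4], "twist": [25, 0, 0], "hand": 1},
    {"slide": [0, 0.4, -0.4], "twist": [28, 0, 0], "hand": 1},
    {"slide": [0, 0.4, -0.4], "twist": [28, 0, 0], "hand": 1}
  ]
}}

```text
time_s: 11.87
eef_pos: [0.5165, -0.1707, 0.1232]
tcp_rot: [0.7, 0.111, 0.696, -0.11]
force: [-2.6, 4.5, 16.0]
gripper_width: 0.118
```

```bash
python3 -c "from h import *;ft()"
```

```text
t 11.8667 p [ 0.5165 -0.1707  0.1232] x [ 0.006 -0.    -1.   ] yaw_y 71.99 q6 [-0.02  0.37 -0.36  0.   -0.84 -1.86] F [-2.6  4.5 16. ] w 0.118
F tool [-16.03   3.5   -3.75] M tool [-0.126  1.243  1.14 ]
```

>>> {"name": "servo_tool", "arguments": {
  "steps": [
    {"slide": [0, 0.6, -0.8], "twist": [2, 0, 0], "hand": 1},
    {"slide": [0, 0.6, -0.8], "twist": [4, 0, 0], "hand": 1},
    {"slide": [0, 0.6, -0.8], "twist": [4, 0, 0], "hand": 1},
    {"slide": [0, 0.6, -0.8], "twist": [4, 0, 0], "hand": 1}
  ]
}}

```text
time_s: 12.2
eef_pos: [0.5164, -0.1704, 0.1232]
tcp_rot: [0.697, 0.134, 0.692, -0.134]
force: [-2.1, 2.6, 13.5]
gripper_width: 0.116
```

```bash
python3 - <<'E'
from h import *
ft()
im=optics.snapshot('wrist')[:,:,::-1];cv2.imwrite('pics/w8.png',im)
s=optics.snapshot('scene')[:,:,::-1];cv2.imwrite('pics/s8.png',s)
o=np.zeros((600,800,3),np.uint8)
o[:400,:500]=cv2.resize(im[160:320,220:420],(500,400),interpolation=2)
o[:300,500:]=cv2.resize(s[165:225,255:315],(300,300),interpolation=2)
o[300:,500:]=cv2.resize(s[260:350,350:440],(300,300),interpolation=2)
cv2.imwrite('pics/c8.png',o)
E
```

```text
t 12.2 p [ 0.5164 -0.1704  0.1232] x [ 0.007 -0.002 -1.   ] yaw_y 68.21 q6 [-0.02  0.37 -0.36  0.   -0.83 -1.93] F [-2.1  2.6 13.5] w 0.116
F tool [-13.5    1.64  -2.85] M tool [-0.434  0.584  0.387]
```

View pics/c8.png

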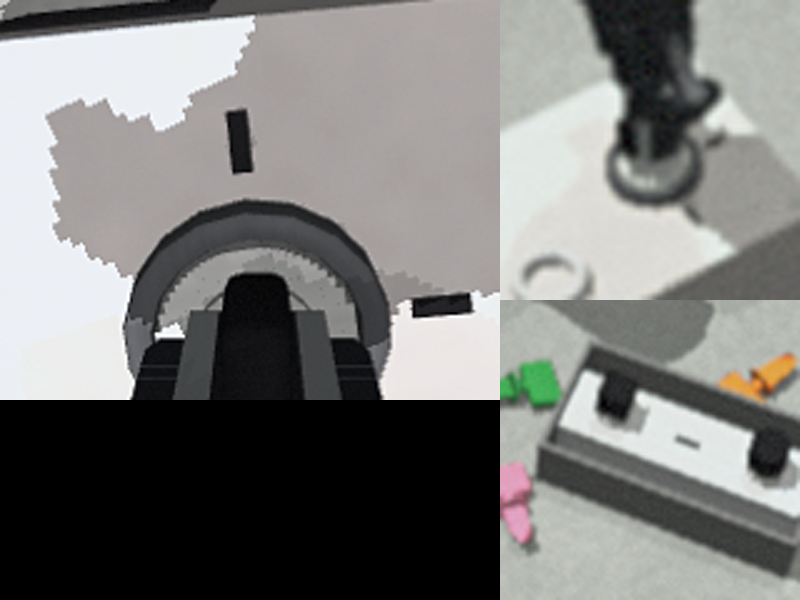

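```bash
python3 -c "from h import *;ft()"
```

```text
t 12.3 p [ 0.5164 -0.1704  0.1232] x [ 0.007 -0.002 -1.   ] yaw_y 68.2 q6 [-0.02  0.37 -0.36  0.   -0.83 -1.93] F [-1.5  2.2 13.1] w 0.115
F tool [-13.12   1.51  -2.17] M tool [-0.442  0.672  0.365]
```

The moment about the key axis has risen from 0.13 to 0.44 N m, well above the spring's 0.11, so the lock is on its stop. I'll hold briefly and then hand in.

>>> {"name": "servo_tool", "arguments": {
  "steps": [
    {"slide": [0, 0, 0], "twist": [0, 0, 0], "hand": 1},
    {"slide": [0, 0, 0], "twist": [0, 0, 0], "hand": 1},
    {"slide": [0, 0, 0], "twist": [0, 0, 0], "hand": 1},
    {"slide": [0, 0, 0], "twist": [0, 0, 0], "hand": 1}
  ]
}}

```text
time_s: 12.63
eef_pos: [0.5164, -0.1704, 0.1232]
tcp_rot: [0.697, 0.134, 0.692, -0.134]
force: [-1.3, 2.3, 11.9]
gripper_width: 0.118
```

```bash
python3 - <<'E'
from h import *
ft()
from cell import workorder
print(workorder.job_done())
ft()
E
```

```text
t 12.6333 p [ 0.5164 -0.1704  0.1232] x [ 0.007 -0.002 -1.   ] yaw_y 68.21 q6 [-0.02  0.37 -0.36  0.   -0.83 -1.93] F [-1.3  2.3 11.9] w 0.118
F tool [-11.96   1.66  -1.99] M tool [-0.527  0.594  0.289]
the job is handed in; nothing more can be done
None
the job is handed in; nothing more can be done
```

I took the bar key from the bin's middle slot, pushed it into the lock and turned it clockwise to its stop. I handed in at 12.6 s, still gripping it; no verdict is reported, so the points below come from my own readings.

- **Seated:** the tool stopped at z = 0.1232 m under about 15 N of push. That is within 0.3 mm of the height I worked out for the collar on the lock face.
- **Turned:** I turned the gripper about 97°. At the end the moment about the key axis rose from 0.13 to 0.44–0.53 N m, well above the return spring's 0.11, so the lock is on its stop. I did not read the lock angle itself.
- **Held:** the fingers stayed on the head (opening 0.118) with about 12 N still pressing down, and the tool axis within 0.01 rad of vertical.
- **Other things:** in the last scene picture the other two keys and the seal ring stand where they were. I did not measure the rest of the bench again.
- **Disagreements:** before insertion, the views of the bin slot and of the blade tip differed by about 1 mm on where the key sat in the gripper. I aimed between them and moved the tool sideways to take off the side force. It peaked at about 5 N on the way in.

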